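# Bleed the grip-blowing nozzle at its quick coupler

### The job

Bleed the air from the grip-blowing nozzle: on the coupler that holds the long tapered nozzle, pull the spring sleeve right back towards the manifold block, keep it back for a good second, then let go so that it snaps forward by itself. Leave the sleeves of the other two couplers (one with an empty mouth, one with a short dust cap) alone.

Things in the scene. Friction and masses are not known exactly. Their poses are not given: they have to be found in the camera images.
- nozzle_coupler: Fixed coupler holding the nozzle (bare metal cone, 100 mm long, 30 mm thick, pointing away from the block): one of three alike, level, parallel couplers 105 mm apart, in any order, on one metal manifold block whose top is 98 mm above the bench. Origin: on the bench under where the coupler meets the block's face. x level, into the block; z up. Loose things under the couplers are below 30 mm.
- nozzle_grip (a point): On the axis of the nozzle coupler's sleeve, 75 mm above the bench, midway along its gripping part (ringed steel, 31 mm diameter, 28 mm long); moves with it. x: level, along the sleeve towards the block, the way it is pulled; y across; z up. At the block end of the gripping part is a collar, 39 mm diameter, 8 mm long. Sleeve forward: block face 66 mm from the point along x.
- nozzle_sleeve (a joint): How far the nozzle coupler's sleeve is pulled back towards the block, in m: 0 is fully forward (rest), 0.018 is the stop. A spring pushes it forward, with about 4 N at rest and 11 N at the stop; let go, it flies home in about 0.1 s.
- empty_sleeve (a joint): The same for the sleeve of the coupler with the open, empty mouth. Not to be worked.
- capped_sleeve (a joint): The same for the sleeve of the coupler with the short black dust cap (25 mm in diameter, 16 mm long). Not to be worked.

How it is judged:
By the outcome, as a careful person would: the job done as asked, in the order asked, and still so for the second after the job is handed in, with the robot touching nothing.
It also fails if it takes over 29 s, if anything falls off the work surface, if the arm or the gripper's body presses on something with over 40 N, if the wrist force passes 120 N, or if a joint passes its speed limit or range.

### The arm

A 6-joint arm with a two-finger parallel gripper is mounted at the origin on the work surface. World frame = base frame: x ahead of the robot, y to its left, z up, the work surface at z = 0. Lengths are in m, angles in rad, forces in N, time in s.
With the tool pointing down it reaches from about 0.325 to 1 m from the base axis. Payload 5.1 kg.
Tool frame: the origin (TCP) lies midway between the tips of the shut fingers; the grasp point (between the pads) lies 19 mm behind it; z points along the fingers, y is the direction in which the jaws open and shut (so a half turn about z gives the same grasp; the last joint's range is limited). The gripper opens to 85 mm and grips with 20 to 120 N. Pads are 22 mm wide; open, the fingers measure 114 mm over their backs; the gripper's body (76 mm by 85 mm) begins 54 mm behind the grasp point. The pads swing forward as they close: fully open they stand 13 mm farther back than shut.
Start: joints at [1.055, 0.124, 1.65, -0, 1.367, -0.083], TCP at [0.273, 0.59, 0.231] pointing down, gripper open.
Joint ranges: [-2.61, 2.61], [-1.02, 2.33], [0.03, 2.71], [-1.35, 4.49], [0.32, 2.68], [-2.91, 2.91]. Speed limits (rad/s): [2.57, 2.57, 3.14, 3.14, 3.14, 3.14].

### API

Orientations are given as a rotation vector (axis times angle).
In Python, from workcell import arm gives the robot as it stands.
- The arm moves only by the shell command python3 -m pendant 'ROWS' [FORCE]. ROWS is JSON, a list that holds one entry, the list of rows, each a list of 7 numbers: the finger opening in m, from 0 to 0.0854, then the shift along the tool's x, y, z in m, then the turn, a rotation vector about the tool's x, y, z in degrees. In form: [[[hand, x, y, z, wx, wy, wz], ...]]. A call has 1 to 20 rows; each row is the pose to reach, as a shift and turn from the pose commanded when the call began, along the tool's axes at that moment; what a row does not reach only later rows make up. A row lasts 1/8 s, in which the tool goes at most 62.5 mm and 10.7 degrees, less where a joint would pass 70% of its speed; a pose out of reach is approached as far as the arm can. A call with a gripper value outside its range is refused whole. The fingers move at their own pace and stop on an object; FORCE is the grip in N (left out, the last holds). Time passes only in rows, so rows that repeat a pose let the fingers close. It gives the time, the measured TCP pose, the force and the opening at its end, in the units of the state.
- arm.get_obs(): the state, without advancing time (a new reading comes with each control period).
- arm.read_camera(name): name is "scene" or "top" or "wrist"; returns a dict with "pixels" (384x512x3 uint8, red, green, blue), "fx", "fy", "cx", "cy" (pixels), "dist_coeffs" ([k1, k2, p1, p2, k3] as OpenCV has them; the pictures are not rectified), "R" (3x3) and "t" (3): a world point X has camera coordinates R X + t; the wrist camera has in their place "mount" (4x4, takes a point from camera to tool coordinates, whose origin is the TCP and whose axes are the flange's). Camera axes: x right, y down, z forward; pixel columns grow to the right and rows downward; lengths in m; the calibration is good to about 2 mm. A picture is of the moment at which its call begins: read the wrist's pose just before it. There is no depth.
- arm.job_done(): hands the job in, once; it reports no verdict.
The state is a dict: "clock": time; "joints": joint angles; "qvel": joint speeds; "tau": joint torques, N m; "eef_pos": TCP position; "eef_rot": TCP orientation; "wrist_force": force on the tool from outside, world axes, zero at the start; "ft_torque": the same for the moment, N m; "grip_width": finger opening in m.
Only numpy, scipy, OpenCV 4.12 (cv2) and the standard library are available. Lean on these libraries where they do the work, as an engineer would, in place of code of your own. Each camera call takes 0.05 s, during which the arm holds its last target.

## Working session

There is one attempt and no reset: what is moved stays moved. The work goes in short steps, Python scripts to look and compute and a shell command to move; the robot and the scene stay as the last step left them, time stands still between calls to the robot, and variables do not carry over. Pictures are saved under pics/ and viewed, and the job is handed in when it is done.

```bash
ls; mkdir -p pics
python3 - <<'E'
from workcell import arm
import cv2,numpy as np,pickle
o=arm.get_obs();print({k:np.round(v,4).tolist() for k,v in o.items()})
d={}
for n in("scene","top","wrist"):
    o=arm.get_obs();c=arm.read_camera(n);d[n]=(c,o);cv2.imwrite(f"pics/{n}0.png",cv2.cvtColor(c["pixels"],cv2.COLOR_RGB2BGR))
    print(n,{k:np.round(v,4).tolist() for k,v in c.items() if k!="pixels"})
pickle.dump(d,open("d0.pkl","wb"))
E
```

```text
pics
{'clock': 0.0, 'joints': [1.0554, 0.1245, 1.6517, -0.0, 1.3675, -0.0826], 'qvel': [-0.0001, -0.001, 0.0001, -0.0013, -0.0007, -0.0013], 'tau': [0.0006, -42.36, -36.5457, -0.0, 0.0068, 0.0], 'eef_pos': [0.2724, 0.5895, 0.2301], 'eef_rot': [-0.6745, -3.0677, 0.0031], 'wrist_force': [0.4552, 0.0917, -0.4913], 'ft_torque': [-0.0331, 0.0211, -0.0051], 'grip_width': 0.0855}
scene {'fx': 416.8093, 'fy': 416.8093, 'cx': 245.771, 'cy': 192.7152, 'dist_coeffs': [0.0258, 0.0, 0.0, 0.0, 0.0], 'R': [[-0.8048, 0.5934, 0.0144], [0.3267, 0.4631, -0.8239], [-0.4956, -0.6583, -0.5665]], 't': [0.4788, -0.1685, 1.0129]}
top {'fx': 449.4876, 'fy': 449.4876, 'cx': 255.554, 'cy': 186.3361, 'dist_coeffs': [-0.1618, 0.0, 0.0, 0.0, 0.0], 'R': [[0.0189, -0.9997, 0.0174], [-0.995, -0.0205, -0.0973], [0.0976, -0.0154, -0.9951]], 't': [0.0137, 0.6058, 0.7107]}
wrist {'fx': 343.8396, 'fy': 343.8396, 'cx': 257.2616, 'cy': 184.1988, 'dist_coeffs': [-0.0998, 0.0, 0.0, 0.0, 0.0], 'mount': [[-0.0014, -0.9473, -0.3203, 0.082], [1.0, -0.0011, -0.0013, 0.0021], [0.0008, -0.3203, 0.9473, -0.1427], [0.0, 0.0, 0.0, 1.0]]}
```

View pics/scene0.png

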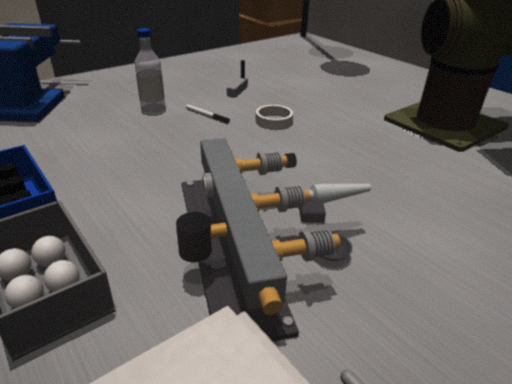

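View pics/top0.png

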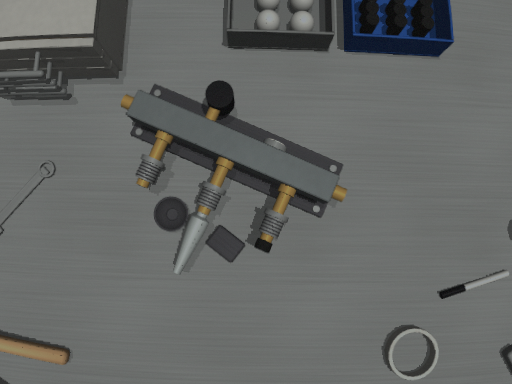

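View pics/wrist0.png

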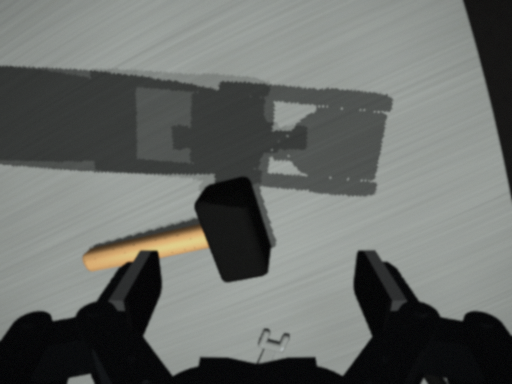

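The middle coupler holds the nozzle: in the top view its tip is near (178,271) and its sleeve near (210,192). The cap is at (263,243), and the empty mouth at (143,183). I'll enlarge this area and measure.

```bash
cat > h.py <<'E'
import numpy as np,cv2,pickle
def ray(c,uv):
    K=np.array([[c["fx"],0,c["cx"]],[0,c["fy"],c["cy"]],[0,0,1]])
    p=cv2.undistortPoints(np.array(uv,float).reshape(-1,1,2),K,np.array(c["dist_coeffs"])).reshape(-1,2)
    d=np.c_[p,np.ones(len(p))]
    R=np.array(c["R"]);t=np.array(c["t"])
    return -R.T@t, d@R
def onz(c,uv,z):
    o,d=ray(c,uv); return o+d*((z-o[2])/d[:,2])[:,None]
def proj(c,X):
    K=np.array([[c["fx"],0,c["cx"]],[0,c["fy"],c["cy"]],[0,0,1]])
    return cv2.projectPoints(np.array(X,float).reshape(-1,3),cv2.Rodrigues(np.array(c["R"]))[0],np.array(c["t"]),K,np.array(c["dist_coeffs"]))[0].reshape(-1,2)
E
python3 - <<'E'
from h import *
d=pickle.load(open("d0.pkl","rb"))
c=d["top"][0];im=cv2.cvtColor(c["pixels"],cv2.COLOR_RGB2BGR)
cv2.imwrite("pics/tz.png",cv2.resize(im[130:280,160:300],None,fx=4,fy=4,interpolation=cv2.INTER_CUBIC)[:600])
c=d["scene"][0];im=cv2.cvtColor(c["pixels"],cv2.COLOR_RGB2BGR)
cv2.imwrite("pics/sz.png",cv2.resize(im[130:280,195:385],None,fx=4,fy=4,interpolation=cv2.INTER_CUBIC))
E
```

```text
(no output)
```

View pics/tz.png

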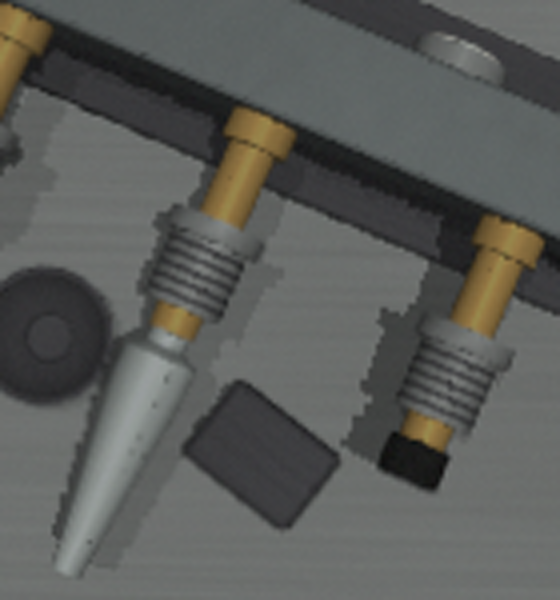

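View pics/sz.png

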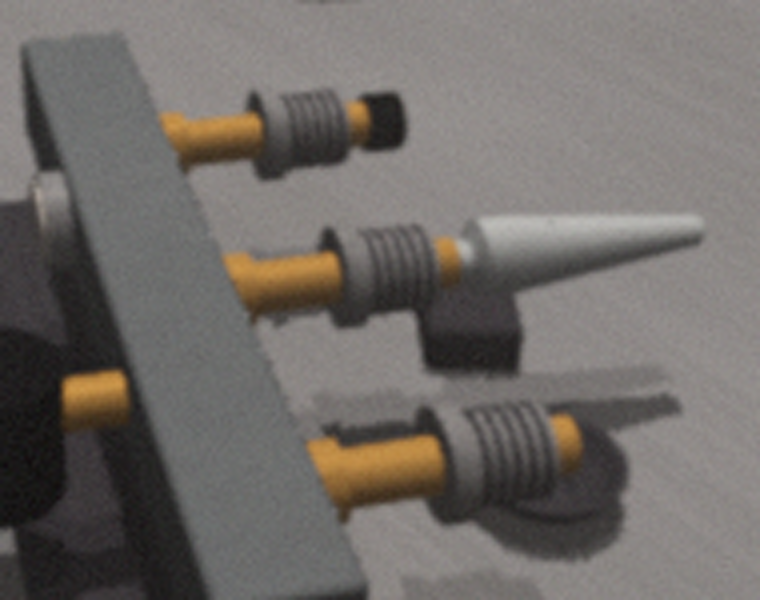

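Run:
```python
from h import *
from workcell import arm
d=pickle.load(open("d0.pkl","rb"))
for n in("top","scene"):
    c=d[n][0];hsv=cv2.cvtColor(c["pixels"],cv2.COLOR_RGB2HSV)
    m=((hsv[...,0]>8)&(hsv[...,0]<28)&(hsv[...,1]>110)&(hsv[...,2]>70)).astype(np.uint8)
    k,l,s,ce=cv2.connectedComponentsWithStats(m)
    print(n)
    for i in range(1,k):
        if s[i,4]>12: print(s[i].tolist(),ce[i].round(1).tolist(),onz(c,ce[i],.075)[0].round(4).tolist())
c=d["top"][0]
f=lambda x,y:(160+(x+.5)/4-.5,130+(y+.5)/4-.5)
P=dict(tip=(68,572),nbase=(160,355),ringfrontL=(150,290),ringfrontR=(212,320),colL=(171,208),colR=(264,243),flangeL=(232,110),flangeR=(297,128))
for k,v in P.items(): print(k,onz(c,f(*v),.075)[0].round(4).tolist())
# block front top edge
for v in [(133,118),(327,197)]: print("edge",onz(c,v,.098)[0].round(4).tolist())
o,dd=ray(c,[(210,192)]);print(o)
```

```text
top
[121, 95, 12, 14, 117] [126.3, 101.3] [0.7332, 0.2354, 0.075]
[206, 107, 13, 14, 126] [212.0, 113.5] [0.7148, 0.0972, 0.075]
[150, 130, 23, 30, 359] [160.1, 144.0] [0.6646, 0.1772, 0.075]
[211, 157, 23, 30, 361] [221.1, 170.6] [0.6244, 0.0803, 0.075]
[137, 178, 12, 9, 66] [142.5, 182.5] [0.6033, 0.2023, 0.075]
[273, 184, 23, 30, 365] [283.3, 197.6] [0.5843, -0.0168, 0.075]
[332, 185, 14, 16, 144] [339.0, 192.8] [0.5935, -0.1036, 0.075]
[198, 206, 12, 9, 66] [203.7, 209.6] [0.5634, 0.1054, 0.075]
[261, 233, 12, 10, 73] [266.3, 237.3] [0.5228, 0.0084, 0.075]
scene
[239, 14, 25, 10, 66] [249.9, 18.1] [-0.0718, -0.8796, 0.075]
[267, 19, 34, 7, 86] [282.7, 22.1] [-0.1341, -0.7622, 0.075]
[282, 155, 6, 9, 40] [284.6, 159.0] [0.5196, 0.0072, 0.075]
[235, 158, 26, 13, 213] [247.8, 163.0] [0.5788, -0.018, 0.075]
[304, 190, 6, 10, 41] [306.6, 194.2] [0.5616, 0.1058, 0.075]
[251, 193, 30, 15, 286] [265.8, 198.9] [0.619, 0.0801, 0.075]
[210, 222, 17, 13, 187] [218.2, 228.0] [0.7127, 0.0959, 0.075]
[333, 234, 8, 12, 62] [336.5, 239.1] [0.6005, 0.2031, 0.075]
[272, 238, 34, 19, 419] [289.0, 246.0] [0.6594, 0.1775, 0.075]
[259, 286, 23, 22, 322] [268.8, 295.6] [0.7313, 0.2257, 0.075]
tip [0.466, 0.1445, 0.075]
nbase [0.5498, 0.1113, 0.075]
ringfrontL [0.5747, 0.1159, 0.075]
ringfrontR [0.5636, 0.0917, 0.075]
colL [0.6066, 0.1088, 0.075]
colR [0.5938, 0.0724, 0.075]
flangeL [0.6454, 0.0862, 0.075]
flangeR [0.6388, 0.0608, 0.075]
edge [0.7001, 0.2167, 0.098]
edge [0.5848, -0.0807, 0.098]
[0.53319361 0.0370992  0.7658755 ]
```

```bash
cat >> h.py <<'E'
from scipy.spatial.transform import Rotation as Ro
u=np.array([.9245,-.381,0]);v=np.array([.381,.9245,0])
E
python3 - <<'E'
from h import *
from workcell import arm
o=arm.get_obs();R=Ro.from_rotvec(o["eef_rot"])
print(R.as_matrix().round(3))
G=np.array([.5811,.0979,.20])
for s in(1,-1):
    x=s*u; z=np.array([0,0,-1.]);T=np.c_[x,np.cross(z,x),z]
    print(s,np.degrees((R.inv()*Ro.from_matrix(T)).as_rotvec()).round(2),((R.inv()).apply(G-o["eef_pos"])*1000).round(1),o["joints"][5])
E
```

```text
[[-0.908  0.419 -0.001]
 [ 0.419  0.908 -0.002]
 [ 0.    -0.002 -1.   ]]
1 [-1.000e-02  1.500e-01  1.776e+02] [-486.5 -316.9   30.8] -0.08259112329073678
-1 [-0.1  -0.01 -2.4 ] [-486.5 -316.9   30.8] -0.08259112329073678
```

```bash
python3 -m pendant '[[[0.085,-0.045,-0.03,0,0,0,0],[0.085,-0.09,-0.06,0,0,0,0],[0.085,-0.135,-0.09,0,0,0,-1],[0.085,-0.18,-0.12,0,0,0,-2],[0.085,-0.225,-0.15,0,0,0,-2.4],[0.085,-0.27,-0.18,0,0,0,-2.4],[0.085,-0.315,-0.21,0,0,0,-2.4],[0.085,-0.36,-0.24,0.01,0,0,-2.4],[0.085,-0.405,-0.27,0.02,0,0,-2.4],[0.085,-0.45,-0.295,0.03,0,0,-2.4],[0.085,-0.4865,-0.317,0.031,-0.1,0,-2.4],[0.085,-0.4865,-0.317,0.031,-0.1,0,-2.4],[0.085,-0.4865,-0.317,0.031,-0.1,0,-2.4]]]' 60
python3 - <<'E'
from h import *
from workcell import arm
d={}
for n in("top","wrist"):
    o=arm.get_obs();c=arm.read_camera(n);d[n]=(c,o);cv2.imwrite(f"pics/{n}1.png",cv2.cvtColor(c["pixels"],cv2.COLOR_RGB2BGR))
pickle.dump(d,open("d1.pkl","wb"))
print(o["eef_pos"],Ro.from_rotvec(o["eef_rot"]).as_matrix().round(3),o["clock"])
E
```

```text
clock: 1.78
eef_pos: [0.5809, 0.0986, 0.2]
eef_rot: [-0.61, -3.081, -0.003]
wrist_force: [0.7, 0.0, 0.1]
grip_width: 0.0851
[0.58077206 0.09899189 0.20018055] [[-0.925  0.38   0.   ]
 [ 0.38   0.925  0.002]
 [ 0.001  0.002 -1.   ]] 1.825
```

View pics/wrist1.png

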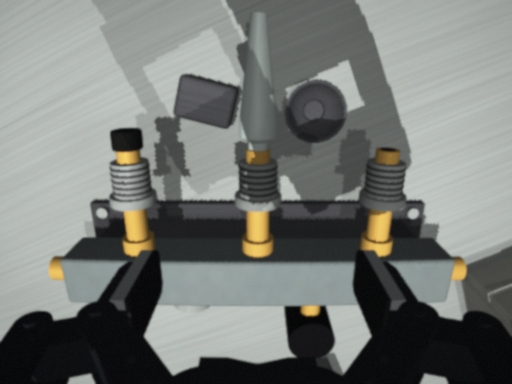

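The wrist view shows the nozzle sleeve at about (258,182), its collar at about (258,202) and the block below. The other two couplers lie to either side. I'll refine the sleeve position from this view.

```bash
cat >> h.py <<'E'
def wristcam(c,o):
    M=np.array(c["mount"]);W=np.eye(4);W[:3,:3]=Ro.from_rotvec(o["eef_rot"]).as_matrix();W[:3,3]=o["eef_pos"]
    C=np.linalg.inv(W@M);c=dict(c);c["R"]=C[:3,:3];c["t"]=C[:3,3];return c
E
python3 - <<'E'
from h import *
d=pickle.load(open("d1.pkl","rb"))
c=wristcam(*d["wrist"]);px=c["pixels"]
im=cv2.cvtColor(px,cv2.COLOR_RGB2BGR)
cv2.imwrite("pics/wz.png",cv2.resize(im[140:260,210:310],None,fx=5,fy=5,interpolation=cv2.INTER_CUBIC))
hsv=cv2.cvtColor(px,cv2.COLOR_RGB2HSV)
m=((hsv[...,0]>8)&(hsv[...,0]<28)&(hsv[...,1]>110)&(hsv[...,2]>60)).astype(np.uint8)
k,l,s,ce=cv2.connectedComponentsWithStats(m)
for i in range(1,k):
    if s[i,4]>12: 
        X=onz(c,ce[i],.075)[0];print(s[i].tolist(),ce[i].round(1).tolist(),X.round(4).tolist(),"u",(X@u).round(4),"v",(X@v).round(4))
print(px[150:225,258].mean(1).astype(int).tolist())
print("grip proj",proj(c,[[*( .5*u+.312*v)[:2],.075],[*( .5*u+.312*v)[:2],.0905]]))
E
```

```text
[375, 149, 25, 16, 315] [387.1, 156.9] [0.608, 0.2041, 0.075] u 0.4844 v 0.4203
[116, 150, 25, 15, 311] [127.7, 157.1] [0.5277, 0.0091, 0.075] u 0.4844 v 0.2095
[246, 150, 24, 14, 287] [257.0, 157.0] [0.5681, 0.1061, 0.075] u 0.4848 v 0.3145
[122, 210, 33, 47, 1143] [136.6, 233.6] [0.5912, -0.0177, 0.075] u 0.5533 v 0.2089
[360, 210, 33, 47, 1164] [377.7, 233.5] [0.672, 0.1779, 0.075] u 0.5535 v 0.4205
[242, 212, 32, 46, 1211] [257.4, 235.3] [0.6327, 0.0798, 0.075] u 0.5545 v 0.3149
[49, 258, 15, 21, 233] [55.5, 269.0] [0.5947, -0.1102, 0.075] u 0.5918 v 0.1247
[451, 258, 16, 22, 259] [459.1, 269.7] [0.7409, 0.2411, 0.075] u 0.5931 v 0.5052
[300, 306, 21, 11, 199] [309.9, 310.6] [0.7266, 0.0954, 0.075] u 0.6354 v 0.365
[95, 84, 75, 74, 74, 75, 73, 74, 74, 72, 73, 74, 72, 71, 64, 60, 65, 70, 73, 63, 51, 42, 51, 64, 71, 69, 54, 43, 48, 59, 65, 65, 53, 43, 46, 59, 69, 69, 59, 44, 44, 57, 68, 69, 58, 42, 42, 56, 68, 71, 66, 68, 89, 117, 136, 152, 160, 161, 161, 163, 165, 174, 182, 182, 181, 181, 181, 181, 182, 180, 181, 181, 181, 180, 180]
grip proj [[253.84845013 175.14305283]
 [253.67914614 181.0586742 ]]
```

View pics/wz.png

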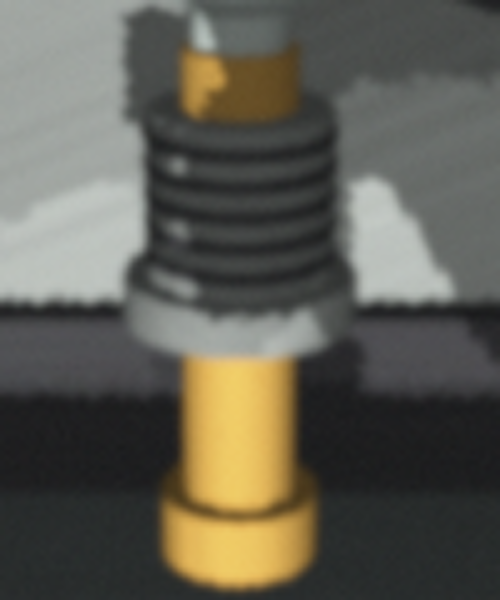

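Run:
```python
from h import *
d=pickle.load(open("d1.pkl","rb"))
c=wristcam(*d["wrist"])
f=lambda x,y:(210+(x+.5)/5-.5,140+(y+.5)/5-.5)
for n,p in dict(rf=(147,118),rfR=(337,118),cf=(128,272),cfR=(353,272),cb=(127,322),cbR=(350,322)).items():
    X=onz(c,f(*p),.075)[0];print(n,(X@u).round(4),(X@v).round(4))
# tops: collar top rear z=.0945 ; ring top front z=.0905
for n,p,z in (("ring top front",(240,95),.0905),("collar top rear",(240,358),.0945),("flange rear",(240,585),.09)):
    X=onz(c,f(*p),z)[0];print(n,(X@u).round(4),(X@v).round(4))
o=d["wrist"][1];print(o["eef_pos"]@u,o["eef_pos"]@v)
```

```text
rf 0.4898 0.3
rfR 0.4899 0.3307
cf 0.5163 0.2964
cfR 0.5163 0.3338
cb 0.5252 0.296
cbR 0.5253 0.3335
ring top front 0.4821 0.315
collar top rear 0.5235 0.315
flange rear 0.5668 0.315
0.49920785656747313 0.3127921613615039
```

```bash
python3 -m pendant '[[[0.085,-0.001,0.001,0.03,0,0,0],[0.085,-0.001,0.001,0.065,0,0,0],[0.085,-0.001,0.001,0.1,0,0,0],[0.085,-0.001,0.001,0.13,0,0,0],[0.085,-0.001,0.001,0.145,0,0,0],[0.085,-0.001,0.001,0.145,0,0,0],[0.085,-0.001,0.001,0.145,0,0,0]]]' 20
python3 - <<'E'
from h import *
from workcell import arm
o=arm.get_obs();c=arm.read_camera("wrist");cv2.imwrite("pics/wrist2.png",cv2.cvtColor(c["pixels"],cv2.COLOR_RGB2BGR))
c=arm.read_camera("scene");im=cv2.cvtColor(c["pixels"],cv2.COLOR_RGB2BGR)[80:280,160:400];cv2.imwrite("pics/scene2.png",cv2.resize(im,None,fx=3,fy=3))
print(o["eef_pos"],o["eef_pos"]@u,o["eef_pos"]@v,o["wrist_force"],o["clock"])
E
```

```text
clock: 2.75
eef_pos: [0.5838, 0.0994, 0.057]
eef_rot: [0.609, 3.079, 0.004]
wrist_force: [-0.0, 0.0, 0.4]
grip_width: 0.0846
[0.58381868 0.09940941 0.05698715] 0.5018653850420762 0.31433891860274266 [-0.01892494  0.00878631  0.36864914] 2.75
```

View pics/wrist2.png

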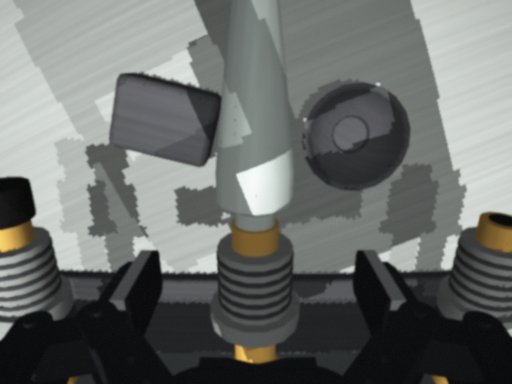

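View pics/scene2.png

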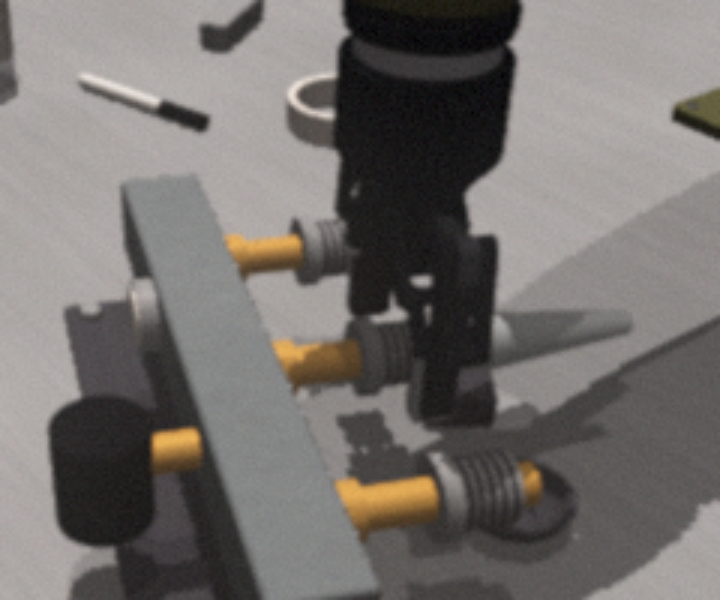

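Run:
```python
from h import *
from workcell import arm
o=arm.get_obs();c=wristcam(arm.read_camera("wrist"),o)
print(o["eef_pos"],o["eef_pos"]@u,o["eef_pos"]@v)
im=cv2.cvtColor(c["pixels"],cv2.COLOR_RGB2BGR)
cv2.imwrite("pics/w3.png",cv2.resize(im[210:370,190:320],None,fx=3.7,fy=3.7,interpolation=cv2.INTER_CUBIC))
G=.5*u+.314*v
for s in (-.014,0,.014,.022):
  print(s,proj(c,[[*(G+ (s+.002)*u+k*r*v)[:2],.075] for k,r in((-1,.0155),(1,.0155),(-1,.0195),(1,.0195))]).round(1).tolist())
pickle.dump((c,o),open("d3.pkl","wb"))
```

```text
[0.583977  0.0991873 0.0571515] 0.5020963760271577 0.31419389766367384
-0.014 [[214.4, 243.8], [290.2, 243.6], [204.6, 243.7], [300.0, 243.6]]
0 [[215.9, 273.0], [289.1, 272.9], [206.5, 272.9], [298.5, 272.8]]
0.014 [[217.4, 300.1], [288.0, 299.9], [208.3, 300.0], [297.1, 299.9]]
0.022 [[218.2, 314.6], [287.4, 314.5], [209.3, 314.6], [296.3, 314.4]]
```

View pics/w3.png

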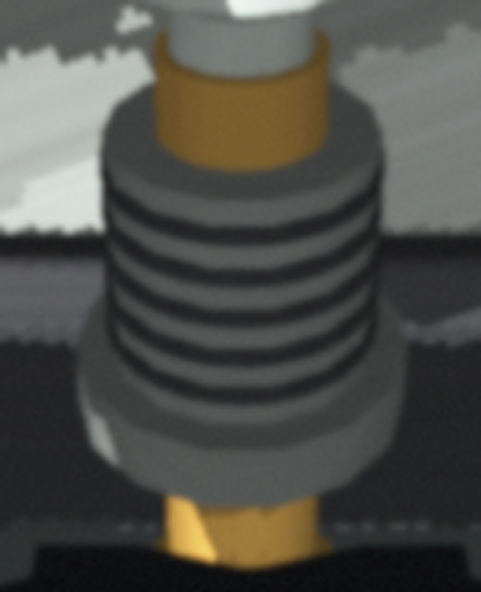

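```bash
python3 -m pendant '[[[0.03,0,0,0.001,0,0,0],[0.02,0,0,0.001,0,0,0],[0.02,0,0,0.001,0,0,0],[0.02,0,0,0.001,0,0,0],[0.02,0,0,0.001,0,0,0],[0.02,0,0,0.001,0,0,0]]]' 20
python3 - <<'E'
from h import *
from workcell import arm
o=arm.get_obs();f=o["wrist_force"];print("u,v",o["eef_pos"]@u,o["eef_pos"]@v,"F",f@u,f@v,f[2],o["ft_torque"],o["grip_width"],o["clock"])
c=arm.read_camera("wrist");cv2.imwrite("pics/wrist4.png",cv2.cvtColor(c["pixels"],cv2.COLOR_RGB2BGR))
E
```

```text
clock: 3.65
eef_pos: [0.5826, 0.0988, 0.0544]
eef_rot: [0.61, 3.082, 0.002]
wrist_force: [-1.9, -2.3, 3.1]
grip_width: 0.0302
u,v 0.5010044059851866 0.31327457378431567 F -0.9256247988414941 -2.843342350117021 3.06924631010349 [-0.39655762  0.33059006 -0.03451125] 0.030203579309639114 3.65
```

View pics/wrist4.png

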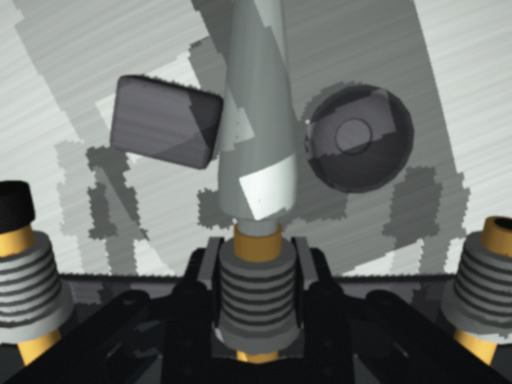

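The sleeve is gripped at 30.2 mm and side forces are small. Next I pull it back towards the block (tool −x).

```bash
python3 -m pendant '[[[0.02,0,0,0,0,0,0],[0.02,0,0,0,0,0,0],[0.02,-0.004,0,0,0,0,0],[0.02,-0.008,0,0,0,0,0],[0.02,-0.012,0,0,0,0,0],[0.02,-0.016,0,0,0,0,0],[0.02,-0.019,0,0,0,0,0],[0.02,-0.019,0,0,0,0,0],[0.02,-0.019,0,0,0,0,0]]]' 50
python3 - <<'E'
from h import *
from workcell import arm
o=arm.get_obs();f=o["wrist_force"];print("u,v",o["eef_pos"]@u,o["eef_pos"]@v,"F",f@u,f@v,f[2],o["ft_torque"],o["grip_width"],o["clock"])
c=arm.read_camera("wrist");cv2.imwrite("pics/wrist5.png",cv2.cvtColor(c["pixels"],cv2.COLOR_RGB2BGR))
E
```

```text
clock: 4.82
eef_pos: [0.5981, 0.0923, 0.0545]
eef_rot: [-0.609, -3.076, -0.002]
wrist_force: [-12.5, -0.0, 11.5]
grip_width: 0.0297
u,v 0.5177366266723796 0.31321919355773825 F -11.49772630296995 -4.775507195290006 11.46750873048003 [-0.20834816  1.78789987 -0.00617831] 0.02969981507904188 4.825
```

View pics/wrist5.png

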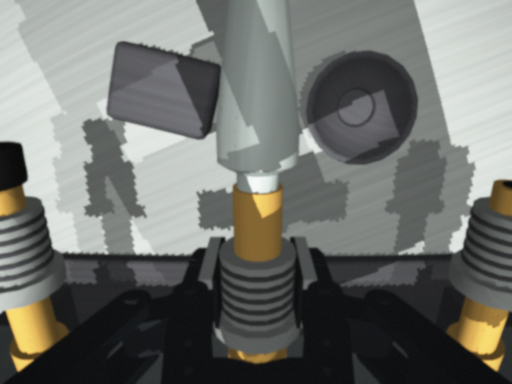

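The sleeve has come about 17 mm without slipping: the brass in front of it is now about 60 px long. The pull is about 11 N, so I go on until it meets the stop.

```bash
python3 -m pendant '[[[0.02,-0.002,0,0,0,0,0],[0.02,-0.004,0,0,0,0,0],[0.02,-0.004,0,0,0,0,0]]]' 60
python3 - <<'E'
from h import *
from workcell import arm
o=arm.get_obs();f=o["wrist_force"];print("u,v",o["eef_pos"]@u,o["eef_pos"]@v,"F",f@u,f@v,f[2],o["ft_torque"],o["grip_width"],o["clock"])
E
```

```text
clock: 5.25
eef_pos: [0.5992, 0.0918, 0.0544]
eef_rot: [-0.608, -3.069, -0.002]
wrist_force: [-21.9, 1.7, 18.3]
grip_width: 0.0295
u,v 0.5189381922655496 0.3131804756359567 F -20.89582203086447 -6.819007440075252 18.3231325173698 [ 0.25055807  3.14325062 -0.07251484] 0.029539575706329604 5.25
```

The force rose to 21 N, well above the 11 N spring force, while the tool gained only about 1 mm of the 4 mm commanded. The sleeve is therefore on its stop, and I hold it there.

```bash
python3 -m pendant '[[[0.02,0,0,0,0,0,0],[0.02,0,0,0,0,0,0],[0.02,0,0,0,0,0,0],[0.02,0,0,0,0,0,0],[0.02,0,0,0,0,0,0],[0.02,0,0,0,0,0,0],[0.02,0,0,0,0,0,0],[0.02,0,0,0,0,0,0],[0.02,0,0,0,0,0,0],[0.02,0,0,0,0,0,0],[0.02,0,0,0,0,0,0],[0.02,0,0,0,0,0,0]]]' 60
python3 - <<'E'
from h import *
from workcell import arm
o=arm.get_obs();f=o["wrist_force"];print("u,v",o["eef_pos"]@u,o["eef_pos"]@v,"F",f@u,f@v,f[2],o["grip_width"],o["clock"])
c=arm.read_camera("wrist");cv2.imwrite("pics/wrist6.png",cv2.cvtColor(c["pixels"],cv2.COLOR_RGB2BGR))
E
```

```text
clock: 6.75
eef_pos: [0.5992, 0.0919, 0.0544]
eef_rot: [-0.608, -3.07, -0.002]
wrist_force: [-21.5, 1.4, 17.7]
grip_width: 0.0295
u,v 0.518935642526194 0.3132005864060611 F -20.391910132270663 -6.92515852898226 17.71546780533362 0.029474280082110862 6.75
```

View pics/wrist6.png

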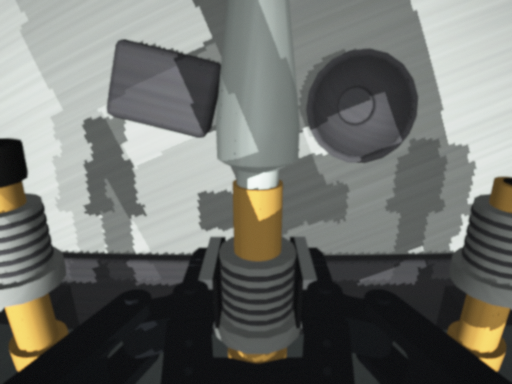

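The sleeve was still at the stop after more than 1.5 s, with the grip unchanged. Now I open the fingers quickly.

```bash
python3 -m pendant '[[[0.085,0,0,0,0,0,0],[0.085,0,0,0,0,0,0],[0.085,0,0,0,0,0,0],[0.085,0,0,0,0,0,0],[0.085,0,0,0,0,0,0],[0.085,0,0,0,0,0,0]]]'
python3 - <<'E'
from h import *
from workcell import arm
o=arm.get_obs();f=o["wrist_force"];print("u,v",o["eef_pos"]@u,o["eef_pos"]@v,"F",f@u,f@v,f[2],o["grip_width"],o["clock"])
c=arm.read_camera("wrist");cv2.imwrite("pics/wrist7.png",cv2.cvtColor(c["pixels"],cv2.COLOR_RGB2BGR))
E
```

```text
clock: 7.55
eef_pos: [0.6041, 0.0902, 0.0543]
eef_rot: [0.61, 3.081, 0.003]
wrist_force: [-0.0, 0.5, 0.2]
grip_width: 0.0851
u,v 0.5241588402429025 0.3135199347595826 F -0.21491472679366408 0.41072531881579744 0.2061802181573298 0.08508678234549015 7.55
```

View pics/wrist7.png

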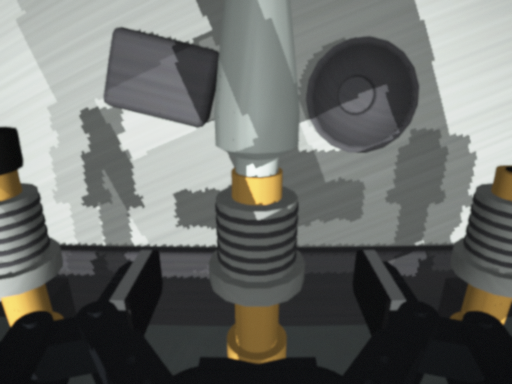

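The sleeve has snapped forward: only a short brass stub shows in front of it, at rows 172–200. The fingers are open and clear, so I lift straight up.

```bash
python3 -m pendant '[[[0.085,0,0,-0.02,0,0,0],[0.085,0,0,-0.06,0,0,0],[0.085,0,0,-0.1,0,0,0],[0.085,0,0,-0.145,0,0,0],[0.085,0,0,-0.16,0,0,0],[0.085,0,0,-0.16,0,0,0],[0.085,0,0,-0.16,0,0,0]]]'
python3 - <<'E'
from h import *
from workcell import arm
o=arm.get_obs();c=arm.read_camera("wrist");cv2.imwrite("pics/wrist8.png",cv2.cvtColor(c["pixels"],cv2.COLOR_RGB2BGR))
print(o["eef_pos"],o["wrist_force"],o["clock"])
c=wristcam(c,o);px=c["pixels"]
hsv=cv2.cvtColor(px,cv2.COLOR_RGB2HSV)
m=((hsv[...,0]>8)&(hsv[...,0]<28)&(hsv[...,1]>110)&(hsv[...,2]>60)).astype(np.uint8)
k,l,s,ce=cv2.connectedComponentsWithStats(m)
for i in range(1,k):
    if s[i,4]>12: 
        X=onz(c,ce[i],.075)[0];print(s[i].tolist(),"u",(X@u).round(4),"v",(X@v).round(4))
E
```

```text
clock: 8.48
eef_pos: [0.6028, 0.0899, 0.2122]
eef_rot: [-0.61, -3.079, -0.001]
wrist_force: [-0.2, -0.9, -0.3]
grip_width: 0.0853
[0.60278509 0.08992324 0.21215277] [-0.18898941 -0.92164799 -0.29638692] 8.475
[119, 119, 23, 13, 281] u 0.4835 v 0.2093
[247, 118, 22, 14, 267] u 0.4841 v 0.3149
[374, 118, 23, 15, 299] u 0.4839 v 0.4204
[124, 178, 32, 48, 1218] u 0.5525 v 0.2091
[242, 178, 32, 49, 1223] u 0.5531 v 0.3147
[359, 178, 33, 49, 1205] u 0.5533 v 0.4202
[51, 229, 15, 22, 243] u 0.5914 v 0.1251
[450, 230, 15, 22, 251] u 0.5925 v 0.5043
[300, 275, 21, 13, 232] u 0.6334 v 0.3648
```

View pics/wrist8.png

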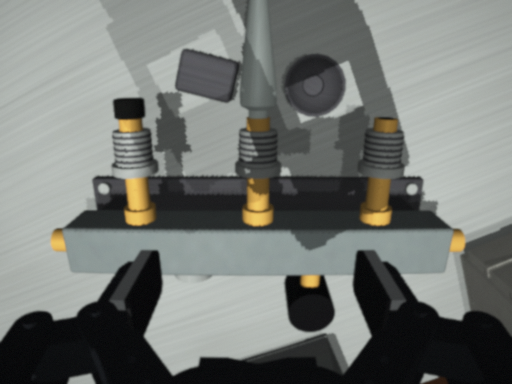

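All three sleeves line up in the rest position, with stubs at u ≈ 0.484 and posts at u ≈ 0.553, matching the view before the pull to within about 1 mm. The gripper is clear, so I hand in.

```bash
python3 -c "
from workcell import arm
print(arm.job_done())"
```

```text
the job is handed in; nothing more can be done
None
```

I gripped the sleeve of the middle coupler, the one holding the long nozzle, and pulled it back until it met its stop. I held it there for just over 1.5 s, then opened the fingers at that spot and lifted clear. The job was handed in at about 8.5 s.

- **At the stop:** the tool had moved about 18 mm. The pull rose to about 21 N, above the 11 N spring force, and stayed steady with no slip.
- **After release:** the sleeve is fully forward again, in line with the other two. All three couplers match the view before the pull to within about 1 mm, and the other two sleeves were not touched. The wrist force is near zero.
- **Disagreement:** the top and wrist cameras differed by about 3 mm on where the sleeve was. The wrist view and the gentle first grip settled it. No check failed.
- **Not seen:** I have pictures only from before and after the release, so the snap itself was not observed.

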